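Set up the pipe rest and lay the tube on it

TASK

Set up the pipe rest: swing its folded leg all the way out until it snaps past the spring catch against its stop. Then pick up the longer of the two copper tubes and lay it gently in both V-shaped rests, sticking out about equally at each end. Leave the short tube and the other things on the bench where they are.

Things in the scene. Friction and masses are not known exactly. Their poses are not given: they have to be found in the camera images.
- stand: the pipe rest, bolted down: grey base plate (own x -65 to 65, y -120 to 70 mm, 12 mm thick) with a 24 mm column that carries the fixed V rest. Origin on the column's vertical axis at bench height; this axis is also the leg's hinge. Own z up. With the leg fully out the two V rests stand in line along its own y: the fixed one over the origin, the leg's at y = -160 mm
- fixed_rest (a point): bottom of the fixed V, 110 mm above the bench. Steel block 46 mm wide and 24 mm long, flat sides from 82 to 128 mm high, with a 90 degree V open at the top (about 37 mm wide), its channel along the stand's y. A 22 mm tube lying in it has its axis 15.6 mm above this point
- leg_rest (a point): bottom of the V on the leg's free end, 110 mm above the bench, 160 mm from the hinge axis; same block as the fixed rest, channel along the leg; its flat sides can be pushed or pinched. A 22 mm square post below it reaches almost to the bench; two rails 12 mm wide, the upper one's top at 76 mm, join it to the hinge
- leg (a joint): angle of the swing-out leg about the vertical hinge axis, rad: 0 folded (leg points along the stand's own +x), grows clockwise seen from above, 1.571 fully out at its stop (along the stand's own -y). Starts between 0 and 0.5, stays where left (about 1 N at the rest moves it), rides over the spring catch at about 1.43, which takes about 2 to 4 N at the rest
- catch (a joint): travel of the spring catch, a 16 mm steel ball on the base plate 70 mm from the hinge, m: 0 is up; the leg presses it down, to about 0.004 when right over it (1.43 rad). It springs back up behind the leg once the leg is seated
- long_tube_mid (a point): centre of the long copper tube (0.3 to 0.55 kg): 280 mm long over all, 22 mm in diameter, with a brass hexagon nut 22 mm long and 36 mm across flats at each end. Own x along the tube. It lies on its nuts on the bench, axis 18 mm up, left or right of the pipe rest. Grasp it across its 22 mm
- short_tube_mid (a point): centre of the short copper tube, the same but only 140 mm long: too short to span the rests, to be left alone. It lies on the other side of the pipe rest, own x along it.
- jar: closed white jar, 66 mm in diameter, 75 mm tall, origin at its underside; leave alone
- tape: grey roll of tape lying flat, 90 mm in diameter, 25 mm high, origin at its underside; leave alone
- wrench: steel wrench 190 mm long lying on the bench, own x along it; leave alone

How it is judged:
On the way:
1. the leg is fully out against its stop with the catch sprung up behind it, the long tube not yet on the rests (value of joint leg above 1.53 rad and value of joint catch below 0.002 m and not (contact force between long_tube and stand above 0.3 N)), for 0.3 s.
At the end, for the whole second after the job is handed in: The leg is within 0.04 rad of its stop and the catch is up (pressed less than 2 mm); the long tube lies at rest in the bottom of both V rests (axis within 6 mm of their line and within 6 mm of its resting height, aligned within 0.06 rad), its middle within 20 mm of half-way between the two rests (value of joint leg above 1.53 rad and value of joint catch below 0.002 m and x of long_tube_mid in the frame of stand between -0.006 and 0.006 m and y of long_tube_mid in the frame of stand between -0.1 and -0.06 m and z of long_tube_mid in the frame of stand between 0.12 and 0.131 m and angle between the x axis of long_tube_mid and the y axis of stand, either way round below 0.06 rad and contact force between long_tube and leg above 0.3 N and linear speed of long_tube below 0.03 m/s and velocity of joint leg below 0.05 rad/s); the robot touches nothing.
It fails at once if the short tube or another loose thing is moved by more than 40 mm (distance of any of short_tube_mid, jar, tape, wrench from where it was at the start of the episode above 0.04 m).
It fails at once if the long tube is dropped from more than about 25 mm (falls faster than 0.7 m/s out of the fingers) (linear speed of long_tube above 0.7 m/s and contact force between the fingers and long_tube below 0.2 N).
It also fails if it takes over 61 s, if anything falls off the work surface, if the arm or the gripper's body presses on something with over 40 N, if the wrist force passes 120 N, or if a joint passes its speed limit or range.

ROBOT

A 7-joint arm with a two-finger parallel gripper is mounted at the origin on the work surface. World frame = base frame: x ahead of the robot, y to its left, z up, the work surface at z = 0. Lengths are in m, angles in rad, forces in N, time in s.
With the tool pointing down it reaches from about 0.425 to 0.925 m from the base axis. Payload 6.8 kg.
Tool frame: the origin (TCP) lies on the centre line of the jaws, within the pads' length; the fingertips stand bot.finger_overhang ahead of it and the grasp point (between the pads) lies 3 mm ahead of it (bot.finger_overhang is the distance from the TCP to the fingertips, in m); z points along the fingers, y is the direction in which the jaws open and shut (so a half turn about z gives the same grasp; the last joint's range is limited). The gripper opens to 85 mm and grips with 20 to 120 N. Pads are 22 mm wide; open, the fingers measure 114 mm over their backs; the gripper's body (76 mm by 85 mm) begins 54 mm behind the grasp point. The pads swing forward as they close: fully open they stand 13 mm farther back than shut.
Start: joints at [-1.242, 0.477, 0.022, 1.555, -0.011, 1.109, -0.083], TCP at [0.286, 0.612, 0.253] pointing down, gripper open.
Joint ranges: [-2.96, 2.96], [-0.34, 2.1], [-1.41, 1.46], [0.24, 2.44], [-1.37, 4.51], [0.17, 1.92], [-2.96, 2.96]. Speed limits (rad/s): [2.39, 2.39, 3.14, 3.14, 3.14, 3.14, 3.14].

INTERFACE

Orientations are given as a unit quaternion [w, x, y, z].
In Python, from station import bot gives the robot as it stands.
- The arm moves only by the tool drive_tool, never from a script. Its argument "increments" is text: rows parted by semicolons, each of 4 numbers parted by spaces: the shift along the world's x, y, z in m, then the turn about the world's z in rad. In form: tx ty tz spin; .... A call has 1 to 12 rows; each row shifts and turns the commanded pose from where the row before left it; what a row does not reach is not made up. A row lasts 1/12 s, in which the tool goes at most 41.7 mm and 7.16 degrees, less where a joint would pass 70% of its speed; a pose out of reach is approached as far as the arm can. A call is refused whole if a number of a shift passes 0.0417 or a number of a turn 0.125, either way. A call with a gripper value outside its range is refused whole. "grip" is the opening, from 0 (shut) to 1 (fully open), set as the call begins (left out, the last holds). The fingers move at their own pace and stop on an object; "squeeze" is the grip in N (left out, the last holds). Time passes only in rows, so rows that do not move let the fingers close. It gives the time, the measured TCP pose, the force and the opening at its end, in the units of the state.
- bot.get_obs(): the state, without advancing time (a new reading comes with each control period).
- bot.read_camera(name): name is "scene" or "top" or "wrist"; returns the picture (400x640x3 uint8, red, green, blue); there is no depth.
- bot.calibration(name): a dict with "fx", "fy", "cx", "cy" (pixels), "camera_from_world" (4x4, takes a point from world to camera coordinates). Camera axes: x right, y down, z forward; pixel columns grow to the right and rows downward; lengths in m; the calibration is good to about 2 mm. A picture is of the moment at which its call begins: read the wrist's pose just before it. calibration takes no time and is no camera call; for the wrist camera it gives the pose at the moment of the call.
- bot.hand_in(): hands the job in, once; it reports no verdict.
The state is a dict: "t": time; "q": joint angles; "joint_vel": joint speeds; "joint_torque": joint torques, N m; "eef_pos": TCP position; "tool_rot": TCP orientation; "contact_force": force on the tool from outside, world axes, zero at the start; "torque": the same for the moment, N m; "gripper_width": opening from 0.0 (shut) to 1.0 (fully open).
Only numpy, scipy, OpenCV 4.12 (cv2) and the standard library are available. Lean on these libraries where they do the work, as an engineer would, in place of code of your own. Each camera call takes 0.05 s, during which the arm holds its last target.

## Working session

There is one attempt and no reset: what is moved stays moved. The work goes in short steps, Python scripts to look and compute and a tool call to move; the robot and the scene stay as the last step left them, time stands still between calls to the robot, and variables do not carry over. Pictures are saved under pics/ and viewed, and the job is handed in when it is done.

Besides the shell and the picture viewer there is one more tool, called after "Request:" as name(argument=value, ...) on one line, values as JSON. drive_tool: Moves the arm, as the interface text tells. Its arguments: {"type":"object","properties":{"increments":{"type":"string"},"grip":{"type":"number"},"squeeze":{"type":"number"}},"required":["increments"]}

```bash
mkdir -p pics; ls
python3 - <<'E'
from station import bot
import cv2,numpy as np
o=bot.get_obs();print(o, bot.finger_overhang)
for n in("scene","top"):
    im=bot.read_camera(n);cv2.imwrite(f"pics/{n}0.png",im[:,:,::-1]);c=bot.calibration(n);print(n,c)
E
```

```text
pics
{'t': 0.0, 'q': array([-1.24211276,  0.47782032,  0.02235686,  1.55644595, -0.01148941,
        1.10931647, -0.0831038 ]), 'joint_vel': array([ 0.00025801, -0.00034918,  0.00147829, -0.00045935,  0.00059633,
        0.00328715, -0.00166577]), 'joint_torque': array([ 2.28921863e-04, -5.96467638e+01,  1.60826314e+00, -2.81201041e+01,
        1.25361403e-02,  9.51319991e-03,  5.42172268e-05]), 'eef_pos': array([0.2853318 , 0.61111531, 0.25231479]), 'tool_rot': array([-1.24531284e-04,  2.16656200e-01,  9.76247522e-01, -9.22452353e-04]), 'contact_force': array([ 0.57829693, -0.5635531 ,  0.46696628]), 'torque': array([ 0.00509256, -0.0102743 , -0.02782232]), 'gripper_width': 1.0032816577428396} 0.022
scene {'fx': 440.743154845307, 'fy': 440.743154845307, 'cx': 320.4214484083114, 'cy': 194.74591279365708, 'camera_from_world': array([[ 0.68143491,  0.7316339 ,  0.01892892, -0.40255555],
       [ 0.50267691, -0.44907596, -0.73867902, -0.25243302],
       [-0.53194209,  0.5128768 , -0.67379151,  1.62409522],
       [ 0.        ,  0.        ,  0.        ,  1.        ]])}
top {'fx': 477.279652349214, 'fy': 477.279652349214, 'cx': 313.8603424636593, 'cy': 192.37389006023744, 'camera_from_world': array([[-0.01420125, -0.99988246,  0.00577869, -0.02573489],
       [-0.99163622,  0.01334222, -0.12837285,  0.60038652],
       [ 0.12828066, -0.00755341, -0.99170914,  1.15204789],
       [ 0.        ,  0.        ,  0.        ,  1.        ]])}
```

View pics/scene0.png

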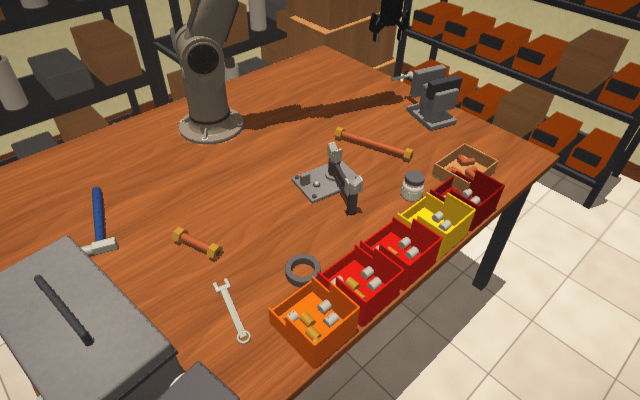

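View pics/top0.png

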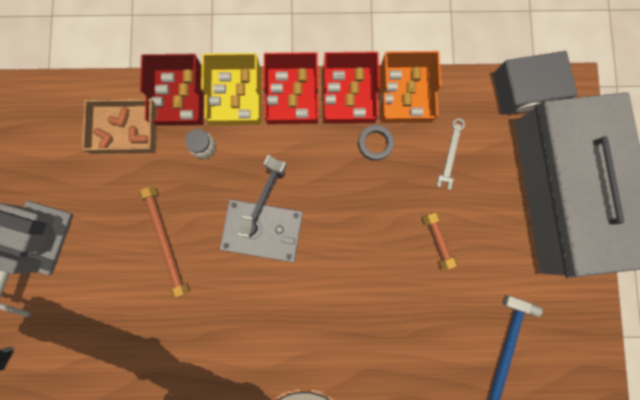

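The top view shows the stand's column near (252,228), the leg pointing up and right to its rest near (272,163), and the plate's long side running to the right. The long tube's nuts are near (149,194) and (180,291), with the short tube at right around (440,240). I'll enlarge the crops next.

```bash
cat > h.py <<'E'
import numpy as np,cv2
from station import bot
def ray(c,px):
    M=c["camera_from_world"];R=M[:3,:3];t=M[:3,3]
    d=R.T@np.array([(px[0]-c["cx"])/c["fx"],(px[1]-c["cy"])/c["fy"],1.]);return -R.T@t,d/np.linalg.norm(d)
def onz(c,px,z):
    o,d=ray(c,px);return o+d*(z-o[2])/d[2]
def tri(rs):
    A=sum(np.eye(3)-np.outer(d,d) for o,d in rs);b=sum((np.eye(3)-np.outer(d,d))@o for o,d in rs)
    p=np.linalg.solve(A,b);return p,[np.linalg.norm(np.cross(p-o,d)) for o,d in rs]
def proj(c,p):
    q=c["camera_from_world"][:3]@np.append(p,1);return np.array([c["fx"]*q[0]/q[2]+c["cx"],c["fy"]*q[1]/q[2]+c["cy"]])
E
python3 - <<'E'
from h import *
for n,(x,y,w,h) in {"top":(210,145,110,125),"scene":(280,125,140,100)}.items():
    im=cv2.imread(f"pics/{n}0.png")[y:y+h,x:x+w];s=4.6 if n=="top" else 5.6
    cv2.imwrite(f"pics/{n}0c.png",cv2.resize(im,None,fx=s,fy=s,interpolation=cv2.INTER_CUBIC))
    g=cv2.imread(f"pics/{n}0.png");hsv=cv2.cvtColor(g,cv2.COLOR_BGR2HSV)
    # brass nuts
    m=cv2.inRange(hsv,(17,120,90),(30,255,255))
    k,l,st,ce=cv2.connectedComponentsWithStats(m)
    for i in range(1,k):
        if st[i,4]>25:print(n,ce[i].round(1),st[i])
E
```

```text
top [231.7  87.8] [ 200   53   61   73 3739]
top [411.2  85.8] [403  67  17  38 268]
top [297.1  87.4] [289  69  17  37 217]
top [354.3  86.2] [347  68  16  37 213]
top [182.8  88.7] [174  70  18  38 270]
top [147.7 192.3] [140 187  17  13 140]
top [431.1 218. ] [423 213  17  12 133]
top [448.4 263.2] [440 257  17  12 144]
top [179.5 290.3] [171 284  18  13 144]
scene [338.5 132.3] [335 127   9  12  69]
scene [407.6 153.6] [403 148  10  12  77]
scene [441.6 218.2] [ 397  192   79   67 2243]
scene [177.5 233.7] [172 227  15  16 111]
scene [213.  250.4] [207 243  15  16 131]
scene [353.5 285.4] [346 278  19  20 114]
scene [309.6 326.7] [300 312  21  31 266]
```

View pics/top0c.png

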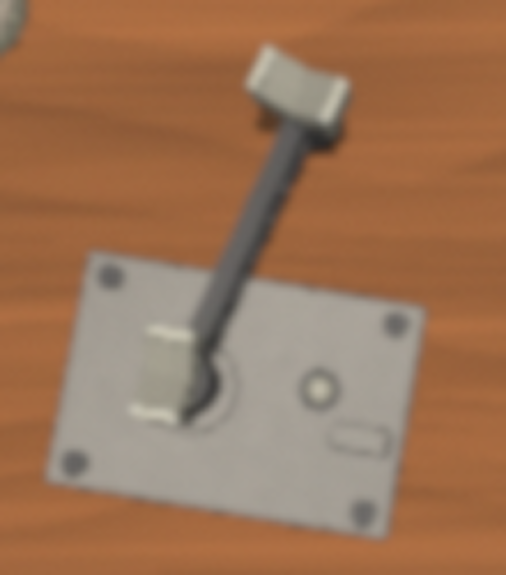

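View pics/scene0c.png

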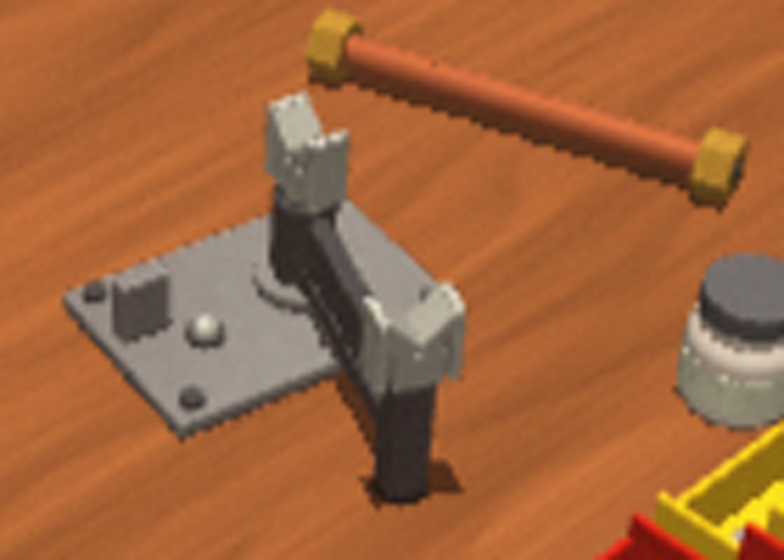

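Run:
```python
from h import *
T=bot.calibration("top");S=bot.calibration("scene")
ct=lambda X,Y:((X+.5)/4.6-.5+210,(Y+.5)/4.6-.5+145)
cs=lambda X,Y:((X+.5)/5.6-.5+280,(Y+.5)/5.6-.5+125)
P=np.array([onz(T,ct(*p),.012)[:2] for p in[(90,252),(426,308),(388,537),(46,482)]])
L=np.array([(65,70),(65,-120),(-65,-120),(-65,70)])/1e3
lc=L-L.mean(0);pc=P-P.mean(0)
th=np.arctan2((lc[:,0]*pc[:,1]-lc[:,1]*pc[:,0]).sum(),(lc*pc).sum())
R=np.array([[np.cos(th),-np.sin(th)],[np.sin(th),np.cos(th)]]);o=P.mean(0)-R@L.mean(0)
print("stand",o,th,"resid",(L@R.T+o-P).round(4).tolist(), np.linalg.norm(P-np.roll(P,1,0),axis=1))
f=onz(T,ct(163.5,371),.128);l=onz(T,ct(298,86),.128);print("fixed",f,"leg",l,np.linalg.norm(l-f))
d=R.T@(l[:2]-o);print("leg angle",-np.arctan2(d[1],d[0]),np.hypot(*d))
# two views heights
print("fixed tri ridge far(+x)?",)
for a,b in[((171,330),(341,137)),((157,412),(293,102)),((334,103),(373,303)),((261,68),(446,295)),((261,68),(456,297)),((319,389),(205,328))]:
    p,e=tri([ray(T,ct(*a)),ray(S,cs(*b))]);print(p.round(4),np.round(e,4))
print("nuts")
ns=[]
for a,b in[((147.7,192.3),(407.6,153.6)),((179.5,290.3),(338.5,132.3)),((431.1,218),(213,250.4)),((448.4,263.2),(177.5,233.7))]:
    p,e=tri([ray(T,a),ray(S,b)]);print(p.round(4),np.round(e,4),onz(T,a,.025).round(4),onz(S,b,.02).round(4));ns.append(p)
print(np.linalg.norm(ns[0]-ns[1]),(ns[0]+ns[1])/2,np.linalg.norm(ns[2]-ns[3]))
for n,p in[("jar",(200,144)),("tape",(376,142))]:print(n,onz(T,p,.05 if n=="jar" else .02))
```

```text
stand [0.51322188 0.12458346] -0.17622316448960657 resid [[0.0012, 0.0007], [0.0015, -0.001], [-0.0018, -0.0002], [-0.0008, 0.0005]] [0.12806606 0.18846677 0.12669696 0.18907178]
fixed [0.51480287 0.12465245 0.128     ] leg [0.65777079 0.05738458 0.128     ] 0.15800250677666478
leg angle 0.2589414285532648 0.15940538500287965
fixed tri ridge far(+x)?
[0.5372 0.1232 0.1324] [0.0036 0.0036]
[0.496  0.1293 0.1304] [0.0024 0.0024]
[0.6479 0.0392 0.1348] [0.0005 0.0005]
[0.6658 0.0749 0.1315] [0.0011 0.0011]
[0.6678 0.0769 0.1299] [0.0013 0.0013]
[0.5108 0.0551 0.0209] [0.0006 0.0006]
nuts
[0.6075 0.3842 0.0253] [0.0001 0.0001] [0.6076 0.3844 0.025 ] [0.6036 0.3903 0.02  ]
[0.3637 0.299  0.0246] [0.0002 0.0002] [0.3638 0.2991 0.025 ] [0.3589 0.3038 0.02  ]
[ 0.5323 -0.3293  0.0229] [0.0015 0.0015] [ 0.5329 -0.3275  0.025 ] [ 0.5288 -0.3294  0.02  ]
[ 0.4189 -0.3677  0.0235] [0.0023 0.0023] [ 0.4201 -0.3653  0.025 ] [ 0.4138 -0.3683  0.02  ]
0.2582928679537322 [0.48556947 0.34164672 0.02493762] 0.1197139878548134
jar [0.72431324 0.24901904 0.05      ]
tape [ 0.73086868 -0.19582994  0.02      ]
```

Stand at (0.513, 0.125), yaw −0.176. The measured ball position (0.511, 0.055) agrees with the text's geometry. Leg at about 0.26 rad with its rest at (0.658, 0.057). The long tube's centre is about (0.486, 0.342), direction 0.336 rad, and its nut spacing of 258 mm matches. I'll move above the leg rest and cage it between the open fingers; the jaw direction already happens to lie across the leg.

Request:
drive_tool(increments="0.0207 -0.0308 0 0;0.0207 -0.0308 0 0;0.0207 -0.0308 0 0;0.0207 -0.0308 0 0;0.0207 -0.0308 0 0;0.0207 -0.0308 0 0;0.0207 -0.0308 0 0;0.0207 -0.0308 0 0;0.0207 -0.0308 0 0;0.0207 -0.0308 0 0;0.0207 -0.0308 0 0;0.0207 -0.0308 0 0", grip=1)

```text
t: 1.1
eef_pos: [0.5344, 0.2403, 0.2531]
tool_rot: [-0.0, 0.217, 0.976, -0.0]
contact_force: [1.3, 0.4, -1.0]
gripper_width: 1.002
```

Request:
drive_tool(increments="0.0207 -0.0308 0 0;0.0207 -0.0308 0 0;0.0207 -0.0308 0 0;0.0207 -0.0308 0 0;0.0207 -0.0308 0 0;0.0207 -0.0308 0 0;0 0 0 0;0 0 0 0")

```text
t: 1.77
eef_pos: [0.6586, 0.0538, 0.2526]
tool_rot: [-0.0, 0.219, 0.976, -0.001]
contact_force: [-1.3, 0.5, -0.5]
gripper_width: 1.002
```

Run:
```python
from h import *
W=bot.calibration("wrist");im=bot.read_camera("wrist");cv2.imwrite("pics/w1.png",im[:,:,::-1])
o=bot.get_obs();print(o["eef_pos"],o["tool_rot"],o["q"])
print(W["camera_from_world"],W["fx"])
for p in[(.658,.057,.128),(.513,.1246,.128),tuple(o["eef_pos"])]:print(proj(W,p))
```

```text
[0.65796424 0.05659867 0.25258464] [-6.10420377e-04  2.17511106e-01  9.76057642e-01 -1.61997373e-04] [-0.34784144  0.459747    0.23466799  1.60494207 -0.11665173  1.09191936
  1.04955933]
[[ 0.42812315  0.90371968 -0.00114461 -0.33095419]
 [ 0.8649789  -0.40940279  0.29017384 -0.58470364]
 [ 0.2617672  -0.1252202  -0.95697327  0.21198995]
 [ 0.          0.          0.          1.        ]] 318.7091862421737
[324.30167279 202.65922858]
[323.38229924 -32.20689767]
[325.40804382 286.13658691]
```

View pics/w1.png

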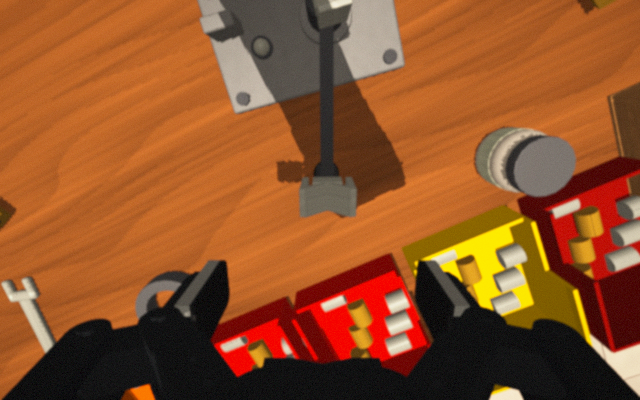

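The wrist view puts the leg's V block at (328,197) against a prediction of (324,203), so the estimate holds. I'll descend over the block and work out the arc.

Request:
drive_tool(increments="0 0 -0.03 0;0 0 -0.03 0;0 0 -0.03 0;0 0 -0.03 0;0 0 -0.027 0;0 0 0 0")

```text
t: 2.32
eef_pos: [0.6533, 0.0595, 0.1004]
tool_rot: [-0.005, 0.215, 0.977, -0.001]
contact_force: [-1.4, 0.4, -1.0]
gripper_width: 1.004
```

Run:
```python
from h import *
o=bot.get_obs();print(o["eef_pos"],o["contact_force"])
C=np.array([.5132,.1246]);th=-.176
def tcp(a,off):
    g=th-a;u=np.array([np.cos(g),np.sin(g)]);t=np.array([np.sin(g),-np.cos(g)]);return C+.16*u+off*t
p=np.array([.658,.057])
A=list(np.linspace(.259,1.571,25))
pts=[tcp(.259,.0195)]+[tcp(a,.0195) for a in A[1:]]+[tcp(1.571,.0225)]
for i,(q,a) in enumerate(zip(pts,[.259]+A[1:]+[1.571])):
    d=np.round(q-p,4);p=p+d;print(i,a.__round__(3),*d, p.round(4))
```

```text
[0.65330755 0.05953746 0.10042729] [-1.39268553  0.44667465 -0.99447396]
0 0.259 -0.0079 -0.0175 [0.6501 0.0395]
1 0.314 -0.0049 -0.0074 [0.6452 0.0321]
2 0.368 -0.0052 -0.007 [0.64   0.0251]
3 0.423 -0.0057 -0.0068 [0.6343 0.0183]
4 0.478 -0.0059 -0.0065 [0.6284 0.0118]
5 0.532 -0.0064 -0.0061 [0.622  0.0057]
6 0.587 -0.0066 -0.0058 [ 6.154e-01 -1.000e-04]
7 0.642 -0.007 -0.0054 [ 0.6084 -0.0055]
8 0.696 -0.0072 -0.005 [ 0.6012 -0.0105]
9 0.751 -0.0076 -0.0046 [ 0.5936 -0.0151]
10 0.806 -0.0077 -0.0042 [ 0.5859 -0.0193]
11 0.86 -0.008 -0.0037 [ 0.5779 -0.023 ]
12 0.915 -0.0081 -0.0033 [ 0.5698 -0.0263]
13 0.97 -0.0084 -0.0029 [ 0.5614 -0.0292]
14 1.024 -0.0084 -0.0024 [ 0.553  -0.0316]
15 1.079 -0.0086 -0.0019 [ 0.5444 -0.0335]
16 1.134 -0.0087 -0.0015 [ 0.5357 -0.035 ]
17 1.188 -0.0088 -0.001 [ 0.5269 -0.036 ]
18 1.243 -0.0088 -0.0005 [ 0.5181 -0.0365]
19 1.298 -0.0088 -0.0 [ 0.5093 -0.0365]
20 1.352 -0.0088 0.0004 [ 0.5005 -0.0361]
21 1.407 -0.0088 0.0009 [ 0.4917 -0.0352]
22 1.462 -0.0086 0.0015 [ 0.4831 -0.0337]
23 1.516 -0.0087 0.0018 [ 0.4744 -0.0319]
24 1.571 -0.0084 0.0024 [ 0.466  -0.0295]
25 1.571 -0.003 0.0005 [ 0.463 -0.029]
```

Request:
drive_tool(increments="-0.0079 -0.0175 0.004 0;-0.0049 -0.0074 0 -0.0547;-0.0052 -0.007 0 -0.0547;-0.0057 -0.0068 0 -0.0547;-0.0059 -0.0065 0 -0.0547;-0.0064 -0.0061 0 -0.0547;-0.0066 -0.0058 0 -0.0547;-0.007 -0.0054 0 -0.0547;-0.0072 -0.005 0 -0.0547;-0.0076 -0.0046 0 -0.0547;-0.0077 -0.0042 0 -0.0547;-0.008 -0.0037 0 -0.0547")

```text
t: 3.32
eef_pos: [0.5788, -0.0223, 0.1129]
tool_rot: [0.001, 0.497, 0.868, 0.002]
contact_force: [0.1, 1.3, -0.7]
gripper_width: 1.005
```

Run:
```python
from h import *
o=bot.get_obs();print(o["eef_pos"],o["contact_force"])
for n in("scene","wrist"):
    im=bot.read_camera(n)[:,:,::-1]
    if n=="scene": im=cv2.resize(im[115:245,240:440],None,fx=3.5,fy=3.5)
    cv2.imwrite(f"pics/{n}2.png",im)
```

```text
[ 0.5788238  -0.02226474  0.11290779] [ 0.10245108  1.28985118 -0.65650623]
```

View pics/scene2.png

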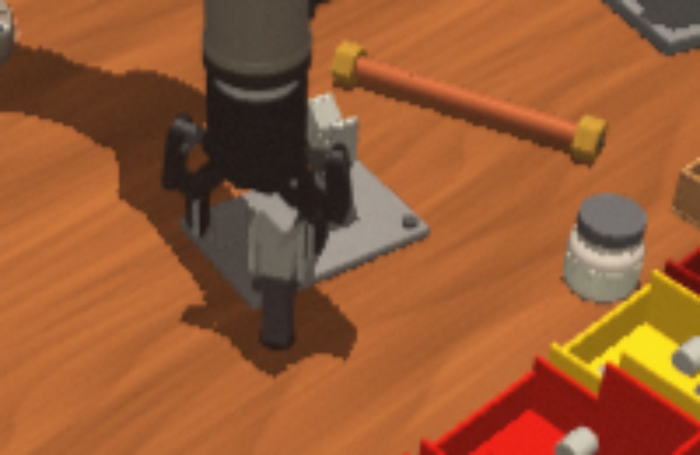

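View pics/wrist2.png

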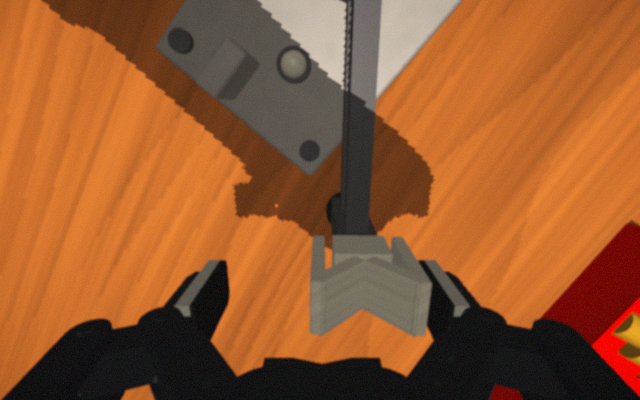

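The leg is moving with the right-hand finger touching the block at (430,290) in the wrist view. I'll carry on.

Request:
drive_tool(increments="-0.0081 -0.0033 -0.004 -0.0547;-0.0084 -0.0029 0 -0.0547;-0.0084 -0.0024 0 -0.0547;-0.0086 -0.0019 0 -0.0547;-0.0087 -0.0015 0 -0.0547;-0.0088 -0.001 0 -0.0547;-0.0088 -0.0005 0 -0.0547;-0.0088 0 0 -0.0547;-0.0088 0.0004 0 -0.0547;-0.0088 0.0009 0 -0.0547;-0.0086 0.0015 0 -0.0547;-0.0087 0.0018 0 -0.0547")

```text
t: 4.42
eef_pos: [0.4762, -0.031, 0.1079]
tool_rot: [0.001, 0.75, 0.662, 0.002]
contact_force: [0.8, 0.1, 0.6]
gripper_width: 1.002
```

Request:
drive_tool(increments="-0.0084 0.0024 0 -0.0547;-0.003 0.0005 0 0;0 0 0 0")

```text
t: 4.67
eef_pos: [0.4662, -0.0285, 0.1081]
tool_rot: [0.002, 0.766, 0.642, 0.003]
contact_force: [4.2, -2.2, 0.3]
gripper_width: 1.0
```

Run:
```python
from h import *
o=bot.get_obs();print(o["eef_pos"],o["contact_force"])
for n in("top","wrist"):
    im=bot.read_camera(n)[:,:,::-1]
    if n=="top": im=cv2.resize(im[160:280,200:360],None,fx=4,fy=4)
    cv2.imwrite(f"pics/{n}3.png",im)
```

```text
[ 0.46616863 -0.02848643  0.10809727] [ 4.21820192 -2.24669834  0.31953724]
```

View pics/wrist3.png

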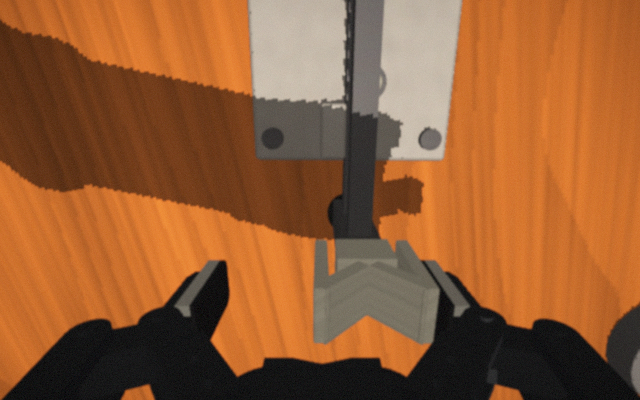

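The leg is close to its stop with the force at 4.7 N. I'll press on a few millimetres while watching the force.

Request:
drive_tool(increments="-0.004 0.0007 0 0;-0.003 0.0005 0 0;0 0 0 0;0 0 0 0")

```text
t: 5.1
eef_pos: [0.466, -0.0283, 0.1091]
tool_rot: [0.007, 0.767, 0.642, 0.007]
contact_force: [25.7, -5.2, -14.9]
gripper_width: 0.999
```

Run:
```python
from h import *
im=bot.read_camera("wrist")[:,:,::-1];cv2.imwrite("pics/wrist4.png",im)
```

```text
(no output)
```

View pics/wrist4.png

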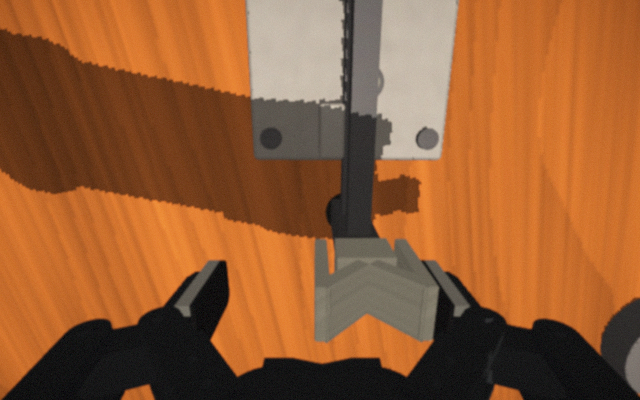

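The force is 26 N and nothing moves any further, so the leg is against its stop. Next I'll back off, lift clear and check.

Request:
drive_tool(increments="0.013 -0.0023 0 0;0.01 -0.0018 0 0;0 0 0.03 0;0 0 0.04 0;0 0 0.04 0;0 0 0.04 0;-0.01 0.04 0 0.1;-0.01 0.04 0 0.12;-0.01 0.04 0 0.12;-0.005 0.04 0 0.12;0 0.04 0 0.12;0 0.04 0 0.12")

```text
t: 6.15
eef_pos: [0.4428, 0.2101, 0.2567]
tool_rot: [-0.001, 0.498, 0.867, -0.0]
contact_force: [1.0, -0.9, 0.4]
gripper_width: 1.0
```

Run:
```python
from h import *
o=bot.get_obs();print(o["eef_pos"],o["contact_force"],o["tool_rot"])
for n in("top","scene"):
    im=bot.read_camera(n)[:,:,::-1];cv2.imwrite(f"pics/{n}5.png",im)
    im=im[170:280,210:360] if n=="top" else im[120:240,240:400]
    cv2.imwrite(f"pics/{n}5c.png",cv2.resize(im,None,fx=5,fy=5,interpolation=cv2.INTER_CUBIC))
```

```text
[0.44284801 0.21013385 0.25669049] [ 1.00815137 -0.8798353   0.39449604] [-6.09473153e-04  4.97645079e-01  8.67380535e-01 -1.04863974e-04]
```

View pics/top5c.png

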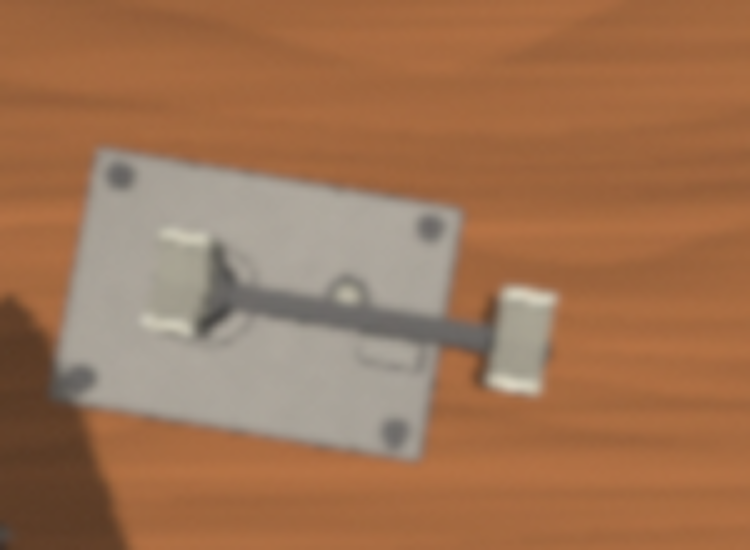

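View pics/scene5c.png

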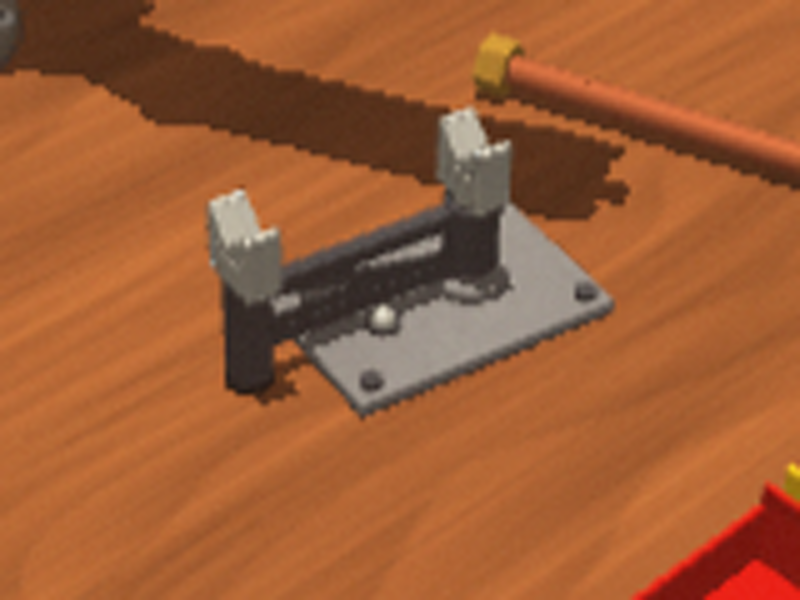

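The leg is out. The ball stands up behind it, at (345,295) in the top crop and (383,318) in the scene crop. Next I'll go above the long tube, turning the jaws across it.

Request:
drive_tool(increments="0.0036 0.011 -0.006 -0.1176;0.0036 0.011 -0.006 -0.1176;0.0036 0.011 -0.006 -0.1176;0.0036 0.011 -0.006 -0.1176;0.0036 0.011 -0.006 -0.1176;0.0036 0.011 -0.006 -0.1176;0.0036 0.011 -0.006 -0.1176;0.0036 0.011 -0.006 -0.1176;0.0036 0.011 -0.006 -0.1176;0.0036 0.011 -0.006 -0.1176;0.0036 0.011 -0.006 -0.1176;0.0032 0.0105 -0.006 -0.1176")

```text
t: 7.25
eef_pos: [0.4868, 0.3398, 0.184]
tool_rot: [0.0, 0.944, 0.331, -0.001]
contact_force: [-0.2, -0.0, -0.2]
gripper_width: 0.995
```

Request:
drive_tool(increments="0 0 0 -0.1176;0 0 0 -0.1176;0 0 0 -0.1176;0 0 0 0;0 0 0 0")

```text
t: 7.67
eef_pos: [0.4867, 0.3394, 0.1842]
tool_rot: [0.0, 0.986, 0.165, -0.0]
contact_force: [-0.3, 0.2, 1.4]
gripper_width: 0.997
```

Run:
```python
from h import *
o=bot.get_obs();W=bot.calibration("wrist");im=bot.read_camera("wrist")[:,:,::-1];cv2.imwrite("pics/wrist6.png",im)
q=o["tool_rot"];print(o["eef_pos"],o["q"].round(2),"yaw y",2*np.arctan2(q[2],q[1])-np.pi/2)
np.save("w6.npy",W["camera_from_world"]);print([proj(W,p).round(1) for p in[(.4856,.3416,.018),(.6075,.3842,.025),(.3637,.299,.025)]])
T=bot.calibration("top")
for a,b in [((177,281),"fixed"),((521,341),"leg")]:
    print(b,onz(T,((a[0]+.5)/5-.5+210,(a[1]+.5)/5-.5+170),.128))
```

```text
[0.48667649 0.33944748 0.1841662 ] [-1.27  0.51  0.75  1.86 -0.43  0.94 -1.56] yaw y -1.239244438513183
[array([319.7, 192.2]), array([318.6,  35.5]), array([320.5, 316.3])]
fixed [0.51357689 0.12499444 0.128     ]
leg [ 0.48408001 -0.03173601  0.128     ]
```

View pics/wrist6.png

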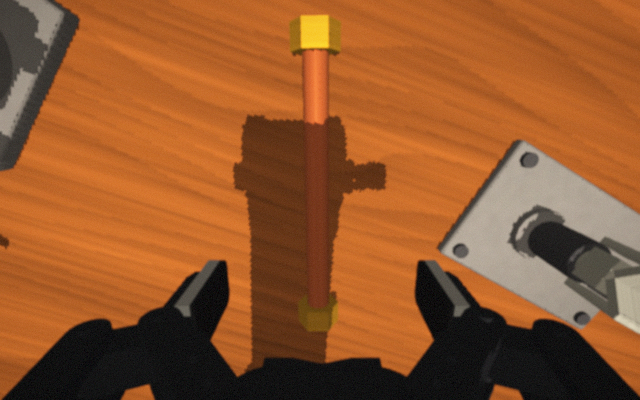

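The tube runs from nut (316,35) to nut (318,314), within 3 px of the prediction and centred between the fingers. I'll descend and grasp.

Request:
drive_tool(increments="-0.001 0.002 -0.03 0;0 0 -0.03 0;0 0 -0.03 0;0 0 -0.03 0;0 0 -0.02 0;0 0 -0.01 0;0 0 0 0;0 0 0 0")

```text
t: 8.38
eef_pos: [0.4864, 0.3418, 0.0348]
tool_rot: [-0.0, 0.987, 0.164, 0.0]
contact_force: [-0.2, -0.0, 0.5]
gripper_width: 1.001
```

Run:
```python
from h import *
o=bot.get_obs();im=bot.read_camera("wrist")[:,:,::-1];cv2.imwrite("pics/wrist7.png",im)
print(o["eef_pos"],o["contact_force"])
```

```text
[0.48637245 0.34175054 0.03481363] [-0.21802653 -0.02372271  0.53887708]
```

View pics/wrist7.png

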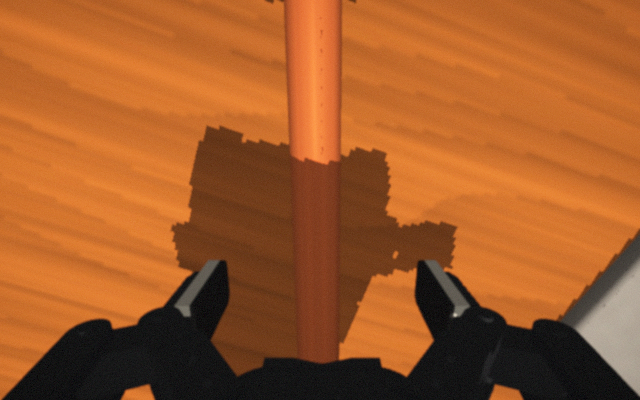

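Request:
drive_tool(increments="0 0 -0.004 0;0 0 -0.004 0;0 0 0 0;0 0 0 0")

```text
t: 8.77
eef_pos: [0.4859, 0.342, 0.0265]
tool_rot: [-0.0, 0.987, 0.163, 0.0]
contact_force: [-0.2, 0.2, 0.1]
gripper_width: 1.003
```

Request:
drive_tool(increments="0 0 0 0;0 0 0 0;0 0 0 0;0 0 0 0;0 0 0 0;0 0 0 0;0 0 0 0;0 0 0 0;0 0 0 0;0 0 0 0", grip=0, squeeze=70)

```text
t: 9.6
eef_pos: [0.486, 0.3423, 0.0267]
tool_rot: [-0.0, 0.987, 0.163, 0.0]
contact_force: [-1.6, 0.9, 5.5]
gripper_width: 0.233
```

Gripped at 0.233, which is about 20–22 mm. Lifting.

Request:
drive_tool(increments="0 0 0.01 0;0 0 0.015 0;0 0 0.02 0;0 0 0.025 0;0 0 0.025 0;0 0 0.025 0;0 0 0.025 0;0 0 0.02 0;0 0 0.02 0;0 0 0.01 0;0 0 0 0;0 0 0 0")

```text
t: 10.6
eef_pos: [0.4855, 0.3416, 0.2208]
tool_rot: [0.0, 0.987, 0.163, -0.0]
contact_force: [-0.3, -0.2, -4.5]
gripper_width: 0.23
```

Run:
```python
from h import *
o=bot.get_obs();im=bot.read_camera("wrist")[:,:,::-1];cv2.imwrite("pics/wrist8.png",im)
im=bot.read_camera("scene")[:,:,::-1];cv2.imwrite("pics/scene8.png",im)
q=o["tool_rot"];print(o["eef_pos"],o["contact_force"],o["torque"],o["gripper_width"],"yaw y",2*np.arctan2(q[2],q[1])-np.pi/2)
```

```text
[0.48547742 0.34162806 0.22080648] [-0.32948322 -0.22010428 -4.47705332] [0.01571397 0.02609666 0.01596143] 0.22986994709936506 yaw y -1.2427595391943087
```

View pics/wrist8.png

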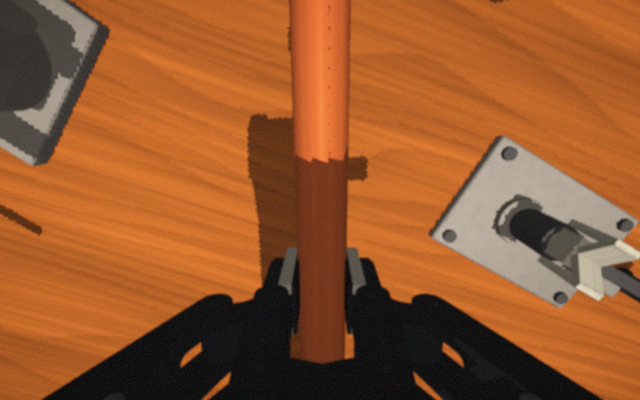

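View pics/scene8.png

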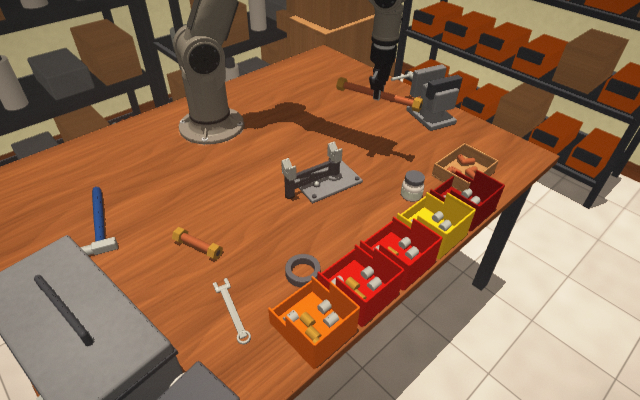

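Held level, at 4.5 N. I'll carry it over the rests and turn it by +1.06.

Request:
drive_tool(increments="0.0004 -0.008 0 0.03;0.0007 -0.015 0 0.055;0.0007 -0.015 0 0.055;0.0007 -0.015 0 0.055;0.0007 -0.015 0 0.055;0.0007 -0.015 0 0.055;0.0007 -0.015 0 0.055;0.0007 -0.015 0 0.055;0.0007 -0.015 0 0.055;0.0007 -0.015 0 0.055;0.0007 -0.015 0 0.055;0.0007 -0.015 0 0.055")

```text
t: 11.7
eef_pos: [0.4932, 0.1677, 0.22]
tool_rot: [0.0, 0.886, 0.464, -0.001]
contact_force: [-0.1, -0.1, -3.9]
gripper_width: 0.227
```

Request:
drive_tool(increments="0.0007 -0.015 0 0.055;0.0007 -0.015 0 0.055;0.0007 -0.015 0 0.055;0.0007 -0.015 0 0.055;0.0007 -0.015 0 0.055;0.0007 -0.015 0 0.055;0.0007 -0.015 0 0.055;0.0005 -0.0174 0 0.042;0 0 0 0;0 0 0 0;0 0 0 0")

```text
t: 12.62
eef_pos: [0.4989, 0.0467, 0.2205]
tool_rot: [-0.0, 0.768, 0.64, -0.001]
contact_force: [-1.2, 0.2, -4.4]
gripper_width: 0.229
```

Run:
```python
from h import *
o=bot.get_obs()
for n in("wrist","top","scene"):
    im=bot.read_camera(n)[:,:,::-1];cv2.imwrite(f"pics/{n}9.png",im)
    if n!="wrist":
        im=im[140:310,180:380] if n=="top" else im[90:240,220:420]
        cv2.imwrite(f"pics/{n}9c.png",cv2.resize(im,None,fx=3.5,fy=3.5,interpolation=cv2.INTER_CUBIC))
q=o["tool_rot"];print(o["eef_pos"],o["contact_force"],o["torque"],o["q"].round(2),"yaw y",2*np.arctan2(q[2],q[1])-np.pi/2)
W=bot.calibration("wrist")
print([proj(W,p).round(1) for p in[(.5136,.125,.128),(.4841,-.0317,.128),(.499,.0462,.21)]])
```

```text
[0.49891039 0.04674716 0.22048112] [-1.23751958  0.21865294 -4.42276949] [ 0.02876741 -0.04456163 -0.01426834] [-0.76  0.26  0.65  2.03 -0.2   0.91 -0.19] yaw y -0.18143860218100083
[array([322.2, 101. ]), array([320.9, 316.3]), array([321.8, 280.1])]
```

View pics/wrist9.png

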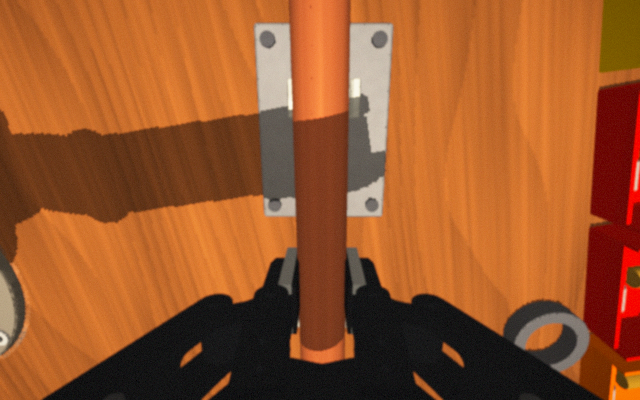

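View pics/top9c.png

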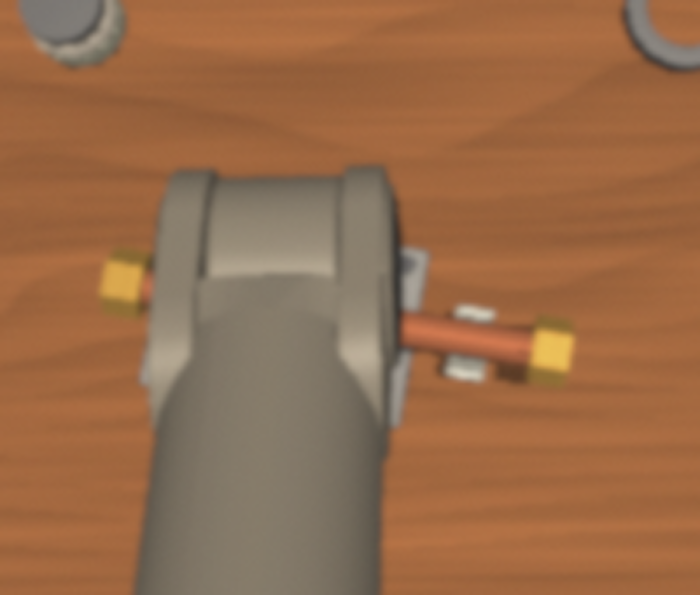

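View pics/scene9c.png

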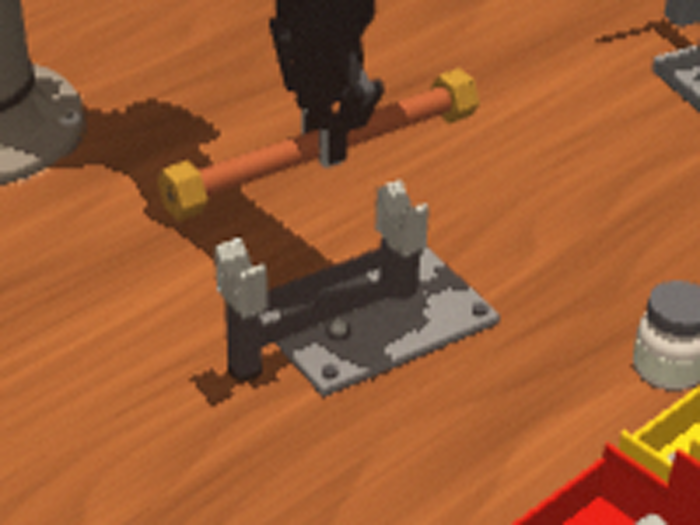

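Run:
```python
from h import *
T=bot.calibration("top");S=bot.calibration("scene");R=[]
for n in("top","scene"):
    g=cv2.imread(f"pics/{n}9.png");hsv=cv2.cvtColor(g,cv2.COLOR_BGR2HSV)
    m=cv2.inRange(hsv,(17,100,50),(30,255,255))
    k,l,st,ce=cv2.connectedComponentsWithStats(m)
    a,b=((180,140,380,310) if n=="top" else (220,90,400,160))[:2],((380,310) if n=="top" else (400,160))
    c=[ce[i] for i in range(1,k) if st[i,4]>40 and a[0]<ce[i][0]<b[0] and a[1]<ce[i][1]<b[1]]
    c.sort(key=lambda v:v[0]); print(n,c); R.append(c)
a=R[0];b=R[1]
p1,e1=tri([ray(T,a[0]),ray(S,b[-1])]);p2,e2=tri([ray(T,a[-1]),ray(S,b[0])])
print(p1,p2,e1,e2,(p1+p2)/2,np.linalg.norm(p1-p2),np.arctan2(p1[1]-p2[1],p1[0]-p2[0]))
```

```text
top [array([215.02941176, 220.21078431]), array([337.03030303, 240.07575758])]
scene [array([271.93150685, 143.63013699]), array([350.81730769, 116.28846154])]
[0.52211968 0.1773482  0.21651274] [ 0.47638138 -0.07881556  0.21630104] [np.float64(0.001995653276407616), np.float64(0.0019956532764077426)] [np.float64(0.0011764734488007994), np.float64(0.0011764734488007291)] [0.49925053 0.04926632 0.21640689] 0.2602151206896623 1.3941072807748742
```

The tube is level, at 1.394 rad, with its middle at (0.499, 0.048), which agrees with the rests' midpoint (0.499, 0.046). I'll lower it, slowly at the end.

Request:
drive_tool(increments="0 0 -0.015 0;0 0 -0.02 0;0 0 -0.018 0;0 0 -0.012 0;0 0 -0.008 0;0 0 -0.004 0;0 0 0 0;0 0 0 0;0 0 0 0")

```text
t: 13.52
eef_pos: [0.5001, 0.0466, 0.1451]
tool_rot: [0.0, 0.768, 0.64, 0.001]
contact_force: [0.6, 0.0, -4.8]
gripper_width: 0.234
```

Run:
```python
from h import *
o=bot.get_obs();print(o["eef_pos"],o["contact_force"],o["torque"])
for n in("wrist","scene"):
    im=bot.read_camera(n)[:,:,::-1]
    if n=="scene": im=cv2.resize(im[110:230,250:390],None,fx=5,fy=5,interpolation=cv2.INTER_CUBIC)
    cv2.imwrite(f"pics/{n}10.png",im)
```

```text
[0.50011655 0.04658255 0.14506406] [ 0.61879826  0.03417606 -4.79647636] [ 0.01824007 -0.00900881 -0.00941504]
```

View pics/scene10.png

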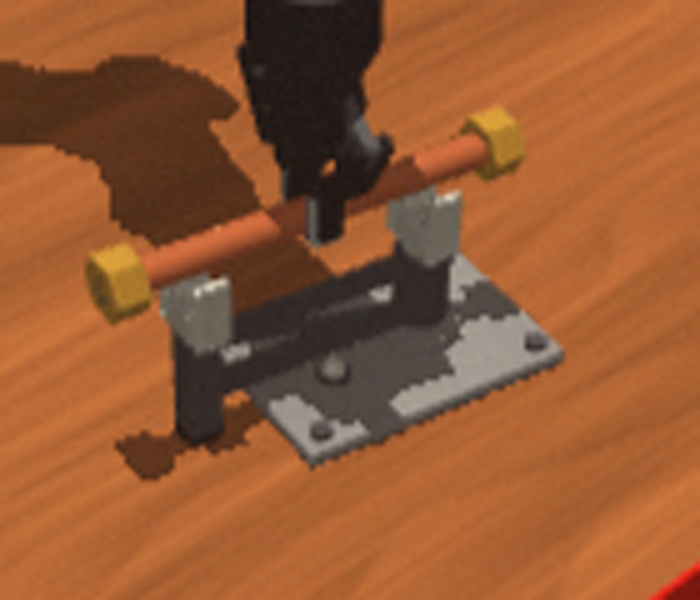

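View pics/wrist10.png

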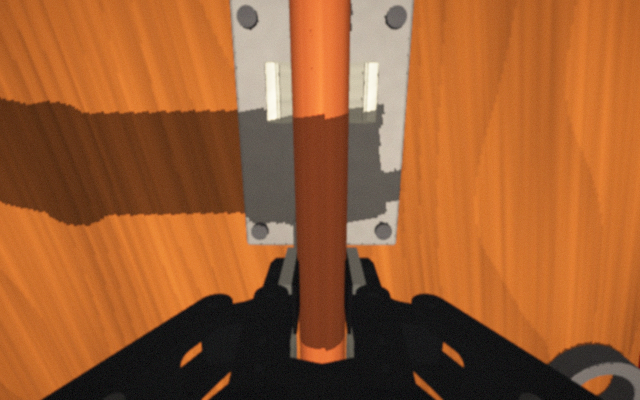

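The tube (edges 293–349) is centred between the fixed V's ridges (266–378). I'll do the final lowering gently.

Request:
drive_tool(increments="0 0 -0.002 0;0 0 -0.002 0;0 0 -0.002 0;0 0 -0.002 0;0 0 0 0;0 0 0 0;0 0 0 0")

```text
t: 14.2
eef_pos: [0.4995, 0.0464, 0.1363]
tool_rot: [0.0, 0.768, 0.64, -0.0]
contact_force: [0.0, -0.3, -3.8]
gripper_width: 0.232
```

Request:
drive_tool(increments="0 0 -0.0015 0;0 0 0 0;0 0 -0.0015 0;0 0 0 0;0 0 0 0;0 0 0 0")

```text
t: 14.7
eef_pos: [0.5005, 0.0464, 0.1341]
tool_rot: [0.001, 0.768, 0.64, 0.001]
contact_force: [-0.1, -0.3, 5.8]
gripper_width: 0.225
```

Supported: the force is now +5.8 N, and z is as predicted. I'll release.

Request:
drive_tool(increments="0 0 0 0;0 0 0 0;0 0 0 0;0 0 0 0;0 0 0 0;0 0 0 0", grip=0.6)

```text
t: 15.2
eef_pos: [0.4994, 0.0465, 0.1332]
tool_rot: [-0.0, 0.768, 0.64, -0.0]
contact_force: [0.4, 0.9, 0.7]
gripper_width: 0.597
```

Run:
```python
from h import *
o=bot.get_obs();print(o["eef_pos"],o["contact_force"],o["gripper_width"])
for n in("wrist","scene"):
    im=bot.read_camera(n)[:,:,::-1]
    if n=="scene": im=cv2.resize(im[110:230,250:390],None,fx=5,fy=5,interpolation=cv2.INTER_CUBIC)
    cv2.imwrite(f"pics/{n}11.png",im)
```

```text
[0.49937705 0.04646313 0.13322491] [0.36590599 0.89123487 0.7092597 ] 0.5974366376187983
```

View pics/wrist11.png

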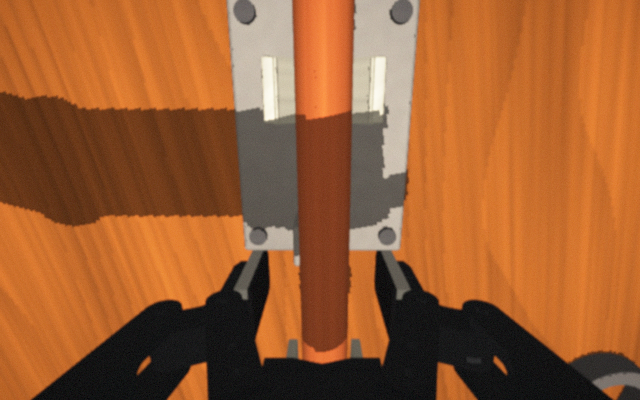

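View pics/scene11.png

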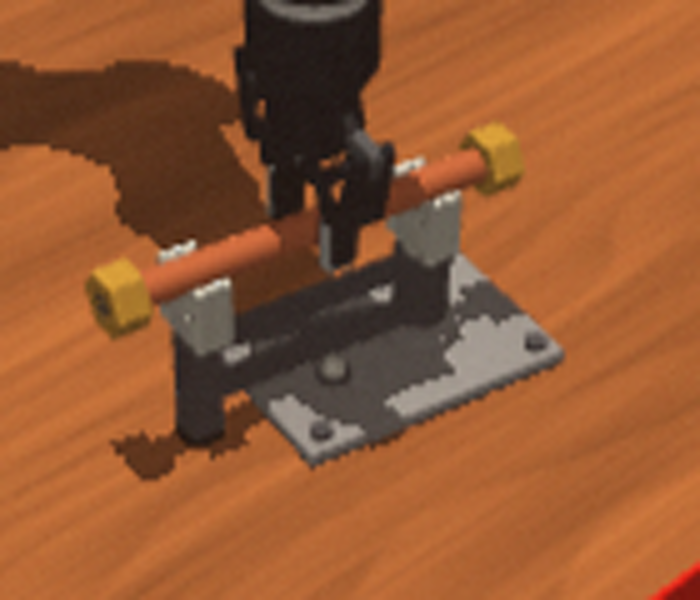

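The tube sits in both Vs with the fingers clear. I'll retreat upward and check the result.

Request:
drive_tool(increments="0 0 0.01 0;0 0 0.02 0;0 0 0.03 0;0 0 0.03 0;0 0 0.04 0;0 0.03 0.03 0;0 0.04 0 0;0 0.04 0 0;0 0.04 0 0;0 0.04 0 0;0 0.04 0 0;0 0 0 0")

```text
t: 16.3
eef_pos: [0.4973, 0.2858, 0.293]
tool_rot: [-0.001, 0.764, 0.645, 0.001]
contact_force: [-1.3, 0.6, 0.3]
gripper_width: 0.604
```

Run:
```python
from h import *
T=bot.calibration("top");S=bot.calibration("scene");R=[]
for n in("top","scene"):
    im=bot.read_camera(n)[:,:,::-1];cv2.imwrite(f"pics/{n}12.png",im)
    c=im[150:290,190:370] if n=="top" else im[100:240,240:420]
    cv2.imwrite(f"pics/{n}12c.png",cv2.resize(c,None,fx=4,fy=4,interpolation=cv2.INTER_CUBIC))
    hsv=cv2.cvtColor(np.ascontiguousarray(im),cv2.COLOR_BGR2HSV);m=cv2.inRange(hsv,(17,100,50),(30,255,255))
    k,l,st,ce=cv2.connectedComponentsWithStats(m)
    a,b=((190,150),(370,290)) if n=="top" else ((240,100),(395,185))
    R.append(sorted([ce[i] for i in range(1,k) if st[i,4]>40 and a[0]<ce[i][0]<b[0] and a[1]<ce[i][1]<b[1]],key=lambda v:v[0]))
print(R)
a,b=R
p1,e1=tri([ray(T,a[0]),ray(S,b[-1])]);p2,e2=tri([ray(T,a[-1]),ray(S,b[0])])
print(p1,p2,e1[0],e2[0],(p1+p2)/2,np.linalg.norm(p1-p2),np.arctan2(p1[1]-p2[1],p1[0]-p2[0]))
```

```text
[[array([223.02259887, 222.23163842]), array([335.22543353, 240.58959538])], [array([273.74193548, 168.84677419]), array([349.21276596, 140.82978723])]]
[0.5237025  0.1765082  0.13017652] [ 0.47770585 -0.07939176  0.13032377] 0.0021805945634294924 0.001159659381179961 [0.50070417 0.04855822 0.13025015] 0.2600009616996295 1.3929507298650106
```

View pics/top12c.png

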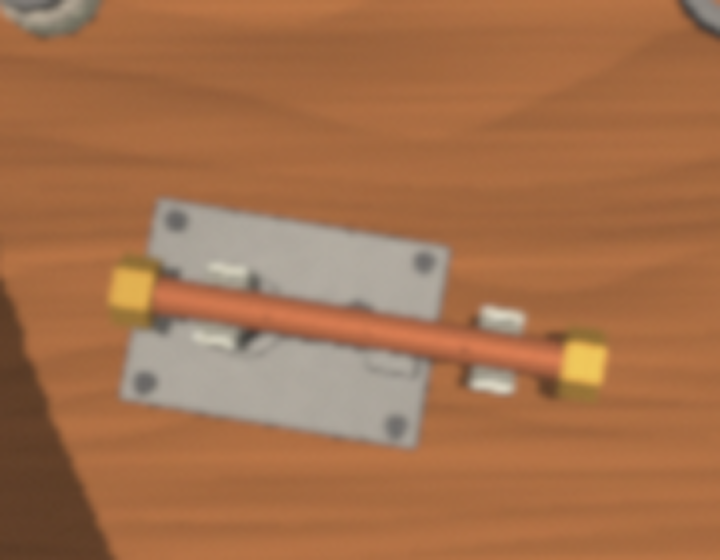

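View pics/scene12c.png

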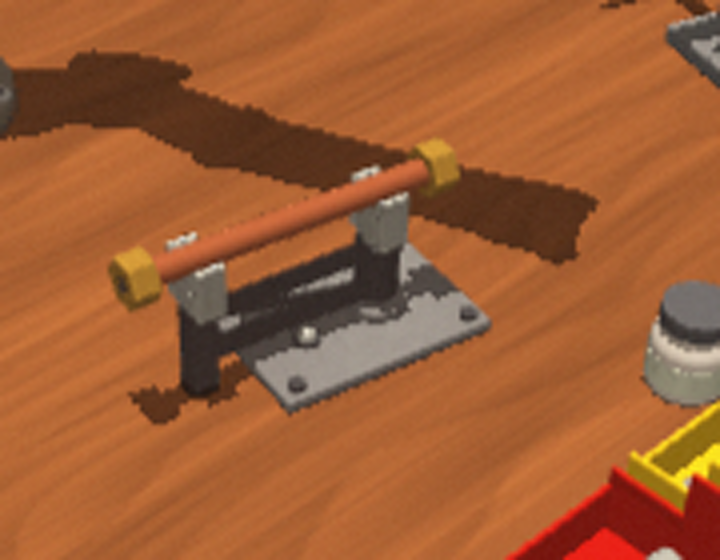

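The tube lies in both Vs with about equal overhang. Its nuts are at (132,292) and (584,362) in the top crop, and the ball is up at (308,335) in the scene crop. Handing in.

```bash
python3 -c "
from station import bot
print(bot.hand_in(),bot.get_obs()['t'])"
```

```text
the job is handed in; nothing more can be done
the job is handed in; nothing more can be done
```

The pipe rest is set up and the long tube lies in both V rests; I handed the job in at about 16 s of the 61 s allowed. No verdict was reported.

- **Leg:** I caged the leg's V block between the open fingers and swung it out. It stopped moving with about 26 N of push against its stop. The pictures show the catch ball up behind it, both before and after the tube was laid.
- **Tube:** I gripped the long tube at its middle and lowered it until the rests took its weight. I then opened the fingers and moved the arm well clear.
- **Last check, two views:** The tube's middle is at (0.501, 0.049), against (0.499, 0.046) for the midpoint of the rests. Its direction is 1.393 rad against 1.385 to 1.395, and both ends are at the same height.
- **What disagreed:** The height came out as 130 mm against the expected 125.6 mm. The nuts' visible upper faces measure high this way: they read 25 mm on the bench, where the axis is 18 mm up. The pictures show the tube down in both Vs.
- **Other things:** The moves stayed clear of the short tube, jar, tape and wrench. I did not re-measure their positions at the end.

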